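Drone bench: put out the rinsing cup and open the cleaner bottle

TASK

Lift the orange cup up and off its hook, stand it upright in the middle of the round mat and let go of it there without dropping it. Then open the blue cleaner bottle: press its white safety cap down, turn it anticlockwise (seen from above) while it is pressed until it is free, and lift it straight up. Finish while holding the cap level in the gripper, about 6 cm clear above the bottle's neck; leave the other things on the bench where they are.

Things in the scene. Friction and masses are not known exactly. Their poses are not given: they have to be found in the camera images.
- cup_center (a point): Centre of the loose orange cup, half-way up. 56 mm across, straight, 62 mm tall, wall 3, 80 g; z up through its mouth. On its +x side an eye (25 mm wide, open below) reaches out to 42 mm from the axis, 34 to 60 mm above the underside; it hangs on the hook, underside 55 mm above the bench, upright within a few degrees. It must rise 23 mm to come off. Its +y and -y sides are free to grip.
- hook_tip (a point): Top of the upright flat steel hook (7 mm thick in x, 16 wide in y), 111 mm above the bench. x points from the hanging cup (its axis 34.5 mm away, at -x) to the stand's post (84 mm tall, 42 mm away at +x). The stand is fixed; its foot under the cup is 130 x 90 x 8 mm.
- mat: round black mat with a green ring, 120 mm across, 4 mm thick, fixed; origin at the centre of its underside
- cap_center (a point): Centre of the loose white ribbed cap with a red ring on top, half-way up: 45 mm across, 34 tall, 40 g, z up, 130 mm above the bench when locked. Grip it round the side at any yaw. Press it 4 to 6 mm down (teeth lock it above 3 mm) and, keeping it down, turn it 65 to 75 degrees anticlockwise seen from above (free from 50, stop at 85), then lift straight up; clear of the neck after 20 mm.
- bottle_neck (a point): Centre of the top of the neck, 132 mm above the bench, inside the cap at the start (2 mm above its centre). The blue bottle is fixed in a black holder 100 x 100 mm: body 66 mm across, shoulder sloping up from 83 mm height to a collar 42 mm across at 95 to 107 mm; the cap's lower rim starts 6.5 mm above the collar.
- plunger (a joint): Orange spring plunger in the neck, pushing the cap up: 0 m with the cap locked, grows as the cap is pressed (0.0065 at its stop on the collar), -0.004 with the cap off. Pressing takes 9 N at first, 14 N fully down.
- battery: bystander: blue battery pack with a yellow plug, 35 x 75 x 28 mm; loose, stays where it is; origin at its underside
- screwdriver: bystander: screwdriver, about 150 mm long; loose, stays where it is; origin at its underside
- jar: bystander: small jar with a black lid, 52 mm wide, 60 mm tall; loose, stays where it is; origin at its underside
- propbox: bystander: flat green box, 70 x 100 x 30 mm; loose, stays where it is; origin at its underside
- quad: bystander: small quadcopter, about 145 mm over its motors, propellers wider; loose, stays where it is; origin at its underside
- radio: bystander: black radio transmitter, 150 x 190 x 65 mm; loose, stays where it is; origin at its underside
Not all that is in view belongs to the job. There is more than one size of the part that bears cap_center; the job needs the largest.

How it is judged (in metres and radians):
On the way, in this order (a step that is already met when the one before it is completed fails the run):
1. the cup is held, lifted clear above the hook (height (world z) of cup_center above 0.112 m and contact force between cup and stand below 0.01 N and contact force between the fingers and cup above 0.5 N), for 0.1 s.
2. the cup stands upright in the middle of the mat, let go (horizontal distance between cup_center and mat below 0.03 m and angle between cup_center's own z axis and vertical below 0.1 rad and z of cup_center in the frame of mat below 0.04 m and contact force between cup and mat above 0.1 N and contact force between the fingers and cup below 0.01 N), for 0.2 s.
3. the gripped cap is pressed down at least 3 mm (value of joint plunger above 0.003 m and contact force between the fingers and cap above 0.5 N), for 0.05 s.
4. the cap is turned anticlockwise past its flange (more than 46 degrees) (angle between the x axis of cap and the x axis of bottle, either way round above 0.8 rad), for 0.05 s.
At the end, for the whole second after the job is handed in: Fingers hold the cap still over the bottle: rim 33-133 mm above the neck top, axis within 35 mm of the bottle's, level within 0.25 rad, not touching the bottle. The cup stands at rest on the mat, upright within 0.1 rad, within 30 mm of its centre, not touched by the robot (all of step 2 and z of cap_center in the frame of bottle_neck between 0.05 and 0.15 m and horizontal distance between cap_center and bottle_neck below 0.035 m and angle between cap_center's own z axis and vertical below 0.25 rad and linear speed of cap below 0.03 m/s and contact force between the fingers and cap above 1 N and contact force between cap and bottle below 0.01 N and value of joint plunger below -0.002 m and contact force between the arm and cup below 0.01 N and linear speed of cup below 0.02 m/s); the arm keeps its last pose, push and grip.
It fails at once if the cup is dropped (it falls faster than 0.5 m/s with no finger on it) (linear speed of cup above 0.5 m/s and contact force between the fingers and cup below 0.01 N).
It fails at once if a bystander is moved more than 30 mm (distance of any of battery, screwdriver, jar, propbox, quad, radio from where it was at the start of the episode above 0.03 m).
It also fails if it takes over 54 s, if anything falls off the work surface, if the arm or the gripper's body presses on something with over 40 N, if the wrist force passes 120 N, or if a joint passes its speed limit or range.

ROBOT

A 6-joint arm with a two-finger parallel gripper is mounted at the origin on the work surface. World frame = base frame: x ahead of the robot, y to its left, z up, the work surface at z = 0. Lengths are in m, angles in degrees, forces in N, time in s.
With the tool pointing down it reaches from about 0.375 to 0.9 m from the base axis. Payload 3.1 kg.
Tool frame: the origin (TCP) lies midway between the tips of the shut fingers; the grasp point (between the pads) lies 19 mm behind it; z points along the fingers, y is the direction in which the jaws open and shut (so a half turn about z gives the same grasp; the last joint's range is limited). The gripper opens to 87 mm and grips with 3 to 60 N. Pads are 19 mm wide; open, the fingers measure 117 mm over their backs; the gripper's body (75 mm by 190 mm) begins 51 mm behind the grasp point.
Start: joints at [-10.227, 30.224, 82.088, -0, 67.689, -10.227], TCP at [0.625, 0, 0.223] pointing down, gripper open.
Joint ranges: [-176.69, 176.69], [-43.24, 126.21], [12.49, 139.97], [-82, 262], [0, 151.66], [-163.58, 163.58]. Speed limits (degrees/s): [159.86, 159.86, 180, 180, 180, 180].

INTERFACE

Orientations are given as a 3x3 rotation matrix whose columns are the frame's x, y, z axes.
In Python, from rig import bot gives the robot as it stands.
- The arm moves only by the tool carry_out, never from a script. Its arguments are lists of equal length, an entry for each row: "grip": the gripper's target within -1 to 1 (fully open at 1, half-way at 0, shut at -1); "slide": the shift along the tool's x, y, z in mm, a list of three; "twist": the turn, a rotation vector about the tool's x, y, z in rad, a list of three. In form: {"grip": [grip, ...], "slide": [[dx, dy, dz], ...], "twist": [[wx, wy, wz], ...]}. A call has 1 to 12 rows; each row shifts and turns the pose as measured when the row begins, along the tool's axes as they then stand; what a row does not reach is not made up. A row lasts 1/10 s, in which the tool goes at most 50 mm and 8.59 degrees, less where a joint would pass 70% of its speed; a pose out of reach is approached as far as the arm can. A call is refused whole if a number of a shift passes 50 or a number of a turn 0.15, either way. A call with a gripper value outside its range is refused whole. The fingers move at their own pace and stop on an object; the grip force is fixed at half the most. Time passes only in rows, so rows that do not move let the fingers close. It gives the time, the measured TCP pose, the force and the opening at its end, in the units of the state.
- bot.read_state(): the state, without advancing time (a new reading comes with each control period).
- bot.capture(name): name is "scene" or "side" or "wrist"; returns a dict with "color" (400x640x3 uint8, red, green, blue), "depth" (400x640 float32, m along the optical axis (not along the pixel's ray), 0 where there is no reading), "fx", "fy", "cx", "cy" (pixels), "position" and "rotation" of the camera in the world; the wrist camera has in their place "T_tool_cam" (4x4, takes a point from camera to tool coordinates, whose origin is the TCP and whose axes are the flange's). Camera axes: x right, y up, looking along -z (the intrinsics and any distortion apply to the point x, -y, -z); pixel columns grow to the right and rows downward; lengths in m; the calibration is good to about 2 mm. The wrist camera is an equidistant fisheye: a pixel r from the principal point sees the ray r / f radians off the axis. A picture is of the moment at which its call begins: read the wrist's pose just before it.
- bot.hand_in(): hands the job in, once; it reports no verdict.
The state is a dict: "time_s": time; "joint_positions": joint angles; "qvel": joint speeds; "tau": joint torques, N m; "position": TCP position; "tcp_rot": TCP orientation; "force": force on the tool from outside, world axes, zero at the start; "moment": the same for the moment, N m; "opening": opening from 0.0 (shut) to 1.0 (fully open).
Only numpy, scipy, OpenCV 4.12 (cv2) and the standard library are available. Lean on these libraries where they do the work, as an engineer would, in place of code of your own. Each camera call takes 0.05 s, during which the arm holds its last target.

## Working session

There is one attempt and no reset: what is moved stays moved. The work goes in short steps, Python scripts to look and compute and a tool call to move; the robot and the scene stay as the last step left them, time stands still between calls to the robot, and variables do not carry over. Pictures are saved under pics/ and viewed, and the job is handed in when it is done.

Besides the shell and the picture viewer there is one more tool, called after "Emit:" as name(argument=value, ...), one argument or row to a line, values as JSON. carry_out: Moves the arm, as the interface text tells. Its arguments: {"type":"object","properties":{"grip":{"type":"array"},"slide":{"type":"array"},"twist":{"type":"array"}},"required":["grip","slide","twist"]}

```bash
ls; mkdir -p pics; cat > h.py <<'E'
import numpy as np, cv2
from rig import bot
def grab(n,tag):
    s=bot.read_state(); c=bot.capture(n)
    np.savez(f'pics/{tag}.npz',**{k:v for k,v in c.items()},tp=s['position'],tr=s['tcp_rot'])
    cv2.imwrite(f'pics/{tag}.png',c['color'][:,:,::-1]); return c
def world(c,u,v,d=None):
    if d is None: d=float(c['depth'][v,u])
    p=np.array([(u-c['cx'])/c['fx']*d,-(v-c['cy'])/c['fy']*d,-d])
    return np.array(c['rotation'])@p+np.array(c['position'])
def load(tag): 
    return dict(np.load(f'pics/{tag}.npz'))
def cloud(c):
    v,u=np.mgrid[0:400,0:640]; d=c['depth']
    P=np.stack([(u-c['cx'])/c['fx']*d,-(v-c['cy'])/c['fy']*d,-d],-1)
    return P@np.array(c['rotation']).T+np.array(c['position'])
E
python3 - <<'E'
from h import *
print(bot.read_state())
for n in ['scene','side','wrist']:
    c=grab(n,n+'0'); print(n,{k:(v if np.size(v)<20 else np.shape(v)) for k,v in c.items()})
E
```

```text
pics
{'time_s': 0.0, 'joint_positions': array([-1.02278369e+01,  3.02775123e+01,  8.21559664e+01, -1.65021055e-03,
        6.76892549e+01, -1.02280608e+01]), 'qvel': array([-0.0358832 ,  0.12201012, -0.01591601,  0.03804874,  0.02321565,
        0.11728866]), 'tau': array([-5.45745443e-04, -4.40045428e+01, -1.76593530e+01,  6.32597599e-02,
        5.83207863e-02, -1.53719384e-04]), 'position': array([6.24270361e-01, 1.46949124e-04, 2.21589556e-01]), 'tcp_rot': array([[-1.44975447e-05,  9.99997768e-01, -2.11279569e-03],
       [ 9.99999937e-01,  1.52457949e-05,  3.54136036e-04],
       [ 3.54167457e-04, -2.11279042e-03, -9.99997705e-01]]), 'force': array([ 0.1100176 , -0.41757173,  0.64442542]), 'moment': array([-0.01677315, -0.00115582, -0.01439115]), 'opening': 1.0020689725335181}
scene {'color': (400, 640, 3), 'depth': (400, 640), 'fx': 387.0266930624642, 'fy': 387.0266930624642, 'cx': 321.06526143712284, 'cy': 200.73102054895492, 'position': array([ 1.17772576, -0.13098206,  1.10343454]), 'rotation': array([[ 0.39614022, -0.76608202,  0.5061534 ],
       [ 0.91811941,  0.33732633,
[... 246 characters left out ...]
982, -0.60313844,  0.98761936]), 'rotation': array([[ 0.96797742,  0.18454312, -0.17018684],
       [-0.25086352,  0.73630986, -0.62842285],
       [ 0.00933913,  0.6509928 ,  0.75902646]])}
wrist {'color': (400, 640, 3), 'depth': (400, 640), 'fx': 309.70691628693146, 'fy': 309.70691628693146, 'cx': 319.4205789191615, 'cy': 195.3473226930441, 'T_tool_cam': array([[ 1.06665972e-03,  9.70922858e-01,  2.39390197e-01,
         6.54477724e-02],
       [ 9.99998879e-01, -1.28723751e-03,  7.65068065e-04,
         1.09834566e-04],
       [ 1.05097411e-03,  2.39389113e-01, -9.70923142e-01,
        -1.62930476e-01],
       [ 0.00000000e+00,  0.00000000e+00,  0.00000000e+00,
         1.00000000e+00]])}
```

View pics/scene0.png

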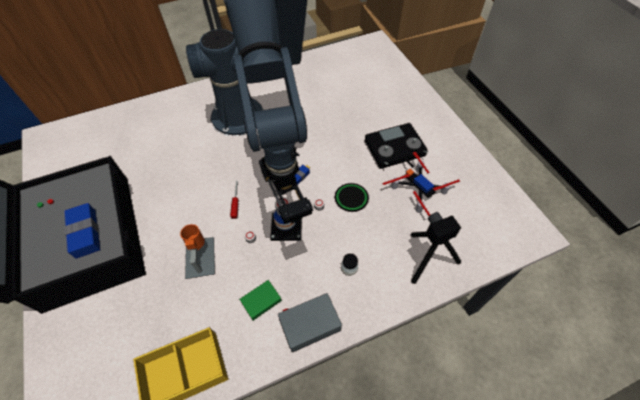

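View pics/side0.png

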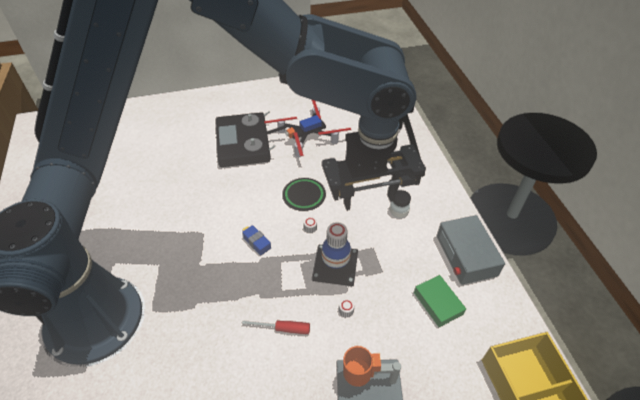

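View pics/wrist0.png

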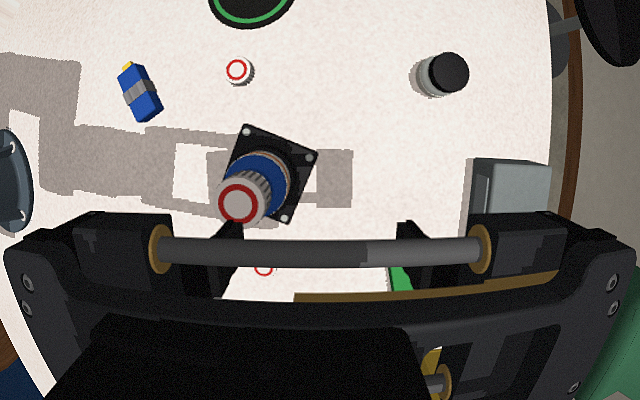

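The scene view shows the orange cup at (192,237) on its stand, the bottle mostly hidden behind the arm, and the mat at (351,196). In the side view the cup is at (360,366), the bottle cap at (337,232) and the mat at (304,193). Two small caps lie on the bench as decoys.

```bash
cat > meas.py <<'E'
from h import *
import sys
def rep(tag):
    c=load(tag); P=cloud(c); hsv=cv2.cvtColor(c['color'],cv2.COLOR_RGB2HSV); H,S,V=[hsv[...,i].astype(int) for i in range(3)]
    ok=c['depth']>0
    def show(n,m):
        m=(m&ok).astype(np.uint8); k,l,st,ce=cv2.connectedComponentsWithStats(m)
        for i in range(1,k):
            if st[i,4]>25:
                q=P[l==i]; print(tag,n,'px',ce[i].round(),st[i,4],'med',np.median(q,0).round(4),'min',np.percentile(q,3,0).round(4),'max',np.percentile(q,97,0).round(4))
    ws=(P[...,0]>.2)&(P[...,0]<1)&(abs(P[...,1])<.6)
    show('orange',(H>5)&(H<16)&(S>150)&(V>80)&ws&(P[...,2]>.03))
    show('green',(H>45)&(H<80)&(S>120)&(V>50)&ws)
    show('red',((H<4)|(H>175))&(S>120)&(V>80)&ws)
    show('blue',(H>108)&(H<128)&(S>120)&(V>50)&ws)
if __name__=='__main__':
    for t in sys.argv[1:]: rep(t)
E
python3 meas.py scene0 side0
python3 - <<'E'
from h import *
for t,uvs in [('scene0',[(185,231),(197,252),(195,262),(196,243),(350,262),(262,299),(235,205)]),('side0',[(337,229),(346,300),(310,220),(395,366),(380,362),(355,356),(390,372),(375,362)])]:
    c=load(t);
    for uv in uvs: print(t,uv,world(c,*uv).round(4))
for t,(x,y,w,h) in [('scene0',(150,205,80,80)),('side0',(320,330,100,70))]:
    cv2.imwrite(f'pics/{t}_z.png',cv2.resize(cv2.imread(f'pics/{t}.png')[y:y+h,x:x+w],None,fx=7,fy=7,interpolation=2))
E
```

```text
scene0 orange px [410. 172.] 28 med [0.553  0.4561 0.0451] min [0.5437 0.4476 0.0349] max [0.5587 0.4663 0.0497]
scene0 orange px [192. 237.] 384 med [ 0.5382 -0.2793  0.0955] min [ 0.4987 -0.3013  0.0571] max [ 0.5664 -0.2574  0.1164]
scene0 green px [351. 197.] 206 med [0.5397 0.24   0.0035] min [4.893e-01 1.942e-01 4.000e-04] max [0.588  0.2934 0.0074]
scene0 green px [260. 300.] 794 med [ 0.7667 -0.1561  0.0296] min [ 0.7312 -0.1993  0.0204] max [ 0.801  -0.1113  0.0332]
scene0 red px [420. 161.] 60 med [0.5194 0.5154 0.0423] min [0.4794 0.51   0.0202] max [0.5748 0.5242 0.0474]
scene0 red px [396. 179.] 59 med [0.5585 0.3985 0.044 ] min [0.5542 0.3535 0.0366] max [0.5627 0.4432 0.0471]
scene0 red px [445. 185.] 65 med [0.6463 0.5334 0.0433] min [0.6393 0.4968 0.0291] max [0.6512 0.5844 0.0471]
scene0 red px [421. 202.] 69 med [0.6699 0.4274 0.043 ] min [0.6274 0.4228 0.0223] max [0.7165 0.4357 0.0469]
scene0 red px [234. 207.] 125 med [ 0.4331 -0.1366  0.0234] min [ 0.3973 -0.1523  0.0116] max [ 0.4626 -0.1207  0.0276]
scene0 blue px [304. 170.] 57 med [0.383  0.1339 0.0264] min
[... 1710 characters left out ...]
 min [0.3816 0.079  0.0242] max [0.4102 0.1061 0.0308]
scene0 (185, 231) [ 0.5044 -0.2933  0.0963]
scene0 (197, 252) [ 0.534  -0.2896  0.0067]
scene0 (195, 262) [ 0.604  -0.2922  0.0765]
scene0 (196, 243) [ 0.5549 -0.273   0.0931]
scene0 (350, 262) [0.7767 0.121  0.06  ]
scene0 (262, 299) [ 0.7681 -0.1505  0.0311]
scene0 (235, 205) [ 0.425  -0.1308  0.0234]
side0 (337, 229) [ 0.5587 -0.0007  0.1504]
side0 (346, 300) [ 0.5544 -0.1061  0.0227]
side0 (310, 220) [0.5285 0.1337 0.0254]
side0 (395, 366) [ 0.5936 -0.2967  0.0849]
side0 (380, 362) [ 0.5619 -0.2922  0.1133]
side0 (355, 356) [ 0.5272 -0.2544  0.0732]
side0 (390, 372) [ 0.5842 -0.3     0.0692]
side0 (375, 362) [ 0.5525 -0.2905  0.1148]
```

```bash
ls pics
```

```text
scene0.npz
scene0.png
scene0_z.png
side0.npz
side0.png
side0_z.png
wrist0.npz
wrist0.png
```

View pics/side0_z.png

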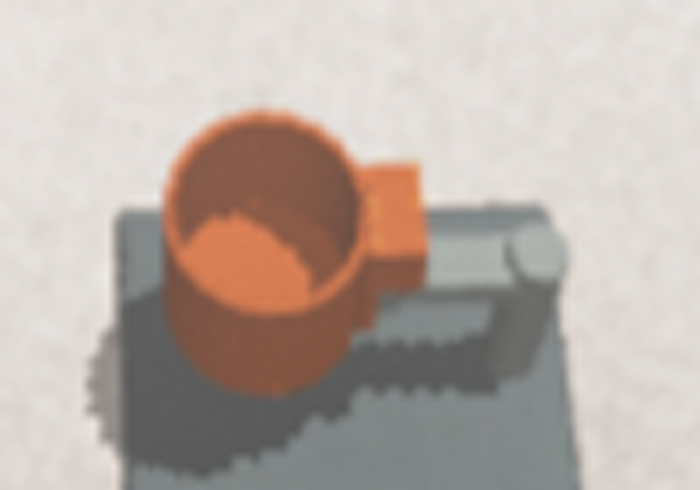

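View pics/scene0_z.png

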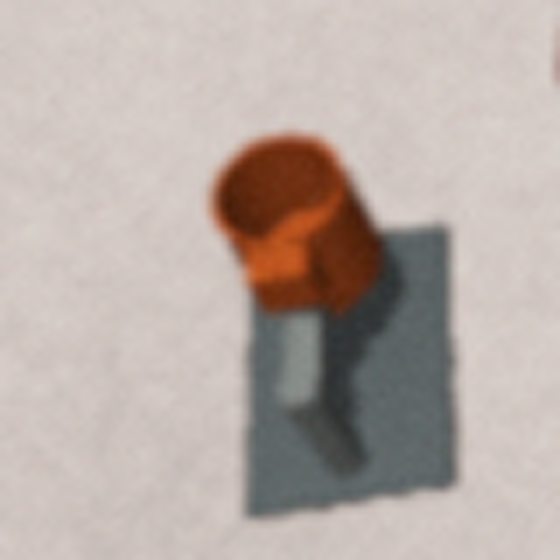

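```bash
cat > fit.py <<'E'
from h import *
from scipy.optimize import least_squares
def circ(q,r=None):
    f=lambda p: np.hypot(q[:,0]-p[0],q[:,1]-p[1])-(r if r else p[2])
    s=least_squares(f,[*q[:,:2].mean(0)]+([] if r else [.03]),loss='soft_l1',f_scale=.002); return s.x,np.abs(s.fun).mean()
E
python3 - <<'E'
from fit import *
for t in ['scene0','side0']:
    c=load(t);P=cloud(c); x,y,z=P[...,0],P[...,1],P[...,2]; C=c['color'].astype(int)
    orange=(C[...,0]-C[...,2]>40)
    m=orange&(x<.538)&(x>.47)&(y>-.33)&(y<-.24)&(z>.05)&(z<.125)
    q=P[m]; print(t,'cup zmax',np.percentile(q[:,2],[2,50,98]).round(4),circ(q[q[:,2]>.06]))
    e=P[orange&(x>.556)&(x<.585)&(y>-.34)&(y<-.23)&(z>.09)]; print('eye',len(e),e.mean(0).round(4),e.min(0).round(4),e.max(0).round(4))
    g=P[~orange&(x>.575)&(x<.65)&(y>-.36)&(y<-.23)&(z>.03)]; print('post',len(g),g.mean(0).round(4),np.percentile(g,98,0).round(4))
    gt=g[g[:,2]>.079]; print(len(gt),gt.mean(0).round(4),gt.min(0).round(4),gt.max(0).round(4))
    # arm between cup and post axis: z>.06
    f=P[~orange&(x>.45)&(x<.7)&(y>-.4)&(y<-.2)&(z>.005)&(z<.012)]
    print('foot',len(f), cv2.minAreaRect((f[:,:2]).astype(np.float32)) if len(f)else'')
    cp=P[(x>.5)&(x<.6)&(y>-.04)&(y<.04)&(z>.143)&(z<.153)]
    print('cap',len(cp),cp.mean(0).round(4) if len(cp) else '',circ(cp,.0225) if len(cp) else '')
    gr=P[(C[...,1]-C[...,0]>25)&(C[...,1]-C[...,2]>25)&(y>.1)&(y<.36)&(x<.7)&(x>.4)&(z<.02)]
    print('ring',len(gr),circ(gr) if len(gr) else '',np.median(gr[:,2]))
    ns=P[(x>.5)&(x<.6)&(y>-.04)&(y<.04)&(z>.115)&(z<.153)]; print('capall',len(ns),circ(ns,.0225) if len(ns) else '')
E
```

```text
scene0 cup zmax [0.0556 0.0922 0.1162] (array([ 0.52559094, -0.27816823,  0.02624597]), np.float64(0.0010073643427846084))
eye 66 [ 0.5631 -0.2855  0.106 ] [ 0.5565 -0.3007  0.0905] [ 0.5686 -0.2735  0.1194]
post 102 [ 0.5973 -0.294   0.0682] [ 0.6073 -0.2862  0.0858]
28 [ 0.5979 -0.2958  0.0829] [ 0.584  -0.3037  0.0793] [ 0.6057 -0.2866  0.089 ]
foot 656 ((0.5921411514282227, -0.3109826445579529), (0.20313051342964172, 0.2098022997379303), 82.27471923828125)
cap 52 [5.560e-01 2.000e-04 1.473e-01] (array([ 0.57138605, -0.00098264]), np.float64(0.004359207429154057))
ring 199 (array([0.53824301, 0.24339776, 0.04881848]), np.float64(0.0023636029125892063)) 0.0034926884081447618
capall 70 (array([ 5.69934392e-01, -5.50226661e-05]), np.float64(0.004085991084390664))
side0 cup zmax [0.0549 0.0824 0.1161] (array([ 0.52229646, -0.28031514,  0.02625419]), np.float64(0.000701005584208437))
eye 55 [ 0.5595 -0.2889  0.1126] [ 0.5561 -0.3011  0.0971] [ 0.5648 -0.2763  0.1174]
post 208 [ 0.5906 -0.2982  0.0707] [ 0.6033 -0.2874  0.0849]
66 [ 0.5952 -0.2966  0.0826] [ 0.5752 -0.3056  0.0791] [ 0.6042 -0.2865  0.0881]
foot 1288 ((0.5336433053016663, -0.2654237449169159), (0.10515204071998596, 0.1720036268234253), 75.52053833007812)
cap 273 [ 0.5573 -0.0028  0.1472] (array([0.56067623, 0.00303729]), np.float64(0.007221998090835585))
ring 218 (array([0.53743413, 0.2463667 , 0.04911221]), np.float64(0.00202013053473572)) 0.00385777901248191
capall 427 (array([ 5.57700673e-01, -5.42172634e-04]), np.float64(0.00497720765698409))
```

Emit:
carry_out(
  grip=[1,1,1,1,1,1,1,1],
  slide=[
    [-40,-14,0],
    [-40,-14,0],
    [-40,-14,0],
    [-40,-14,0],
    [-40,-14,0],
    [-40,-14,0],
    [-40,-14,0],
    [0,0,0],
  ],
  twist=[
    [0,0,0.14],
    [0,0,0],
    [0,0,0],
    [0,0,0],
    [0,0,0],
    [0,0,0],
    [0,0,0],
    [0,0,0],
  ],
)

```text
time_s: 0.95
position: [0.4891, -0.273, 0.219]
tcp_rot: [[0.139, 0.99, -0.003], [0.99, -0.139, 0.001], [0.0, -0.003, -1.0]]
force: [0.7, -0.3, -0.1]
opening: 0.998
```

Emit:
carry_out(
  grip=[1,1,1,1,1,1,1,1,1,1,1,1],
  slide=[
    [0,0,0],
    [0,0,0],
    [0,0,0],
    [0,0,0],
    [0,0,0],
    [0,0,0],
    [0,0,0],
    [0,0,0],
    [0,0,0],
    [0,0,0],
    [0,0,0],
    [0,0,0],
  ],
  twist=[
    [0,0,0.14],
    [0,0,0.14],
    [0,0,0.14],
    [0,0,0.14],
    [0,0,0.14],
    [0,0,0.14],
    [0,0,0.14],
    [0,0,0.14],
    [0,0,0.14],
    [0,0,0.14],
    [0,0,0.14],
    [0,0,0.1],
  ],
)

```text
time_s: 2.15
position: [0.4887, -0.2655, 0.2155]
tcp_rot: [[0.961, -0.275, -0.008], [-0.275, -0.961, 0.011], [-0.011, -0.008, -1.0]]
force: [-0.7, 0.8, -0.9]
opening: 0.998
```

```bash
cat >> h.py <<'E'
def goal(x,y,z,jaw_deg):
    """jaw_deg: world heading of tool y; prints remaining slide(tool mm), twist"""
    from scipy.spatial.transform import Rotation as R
    s=bot.read_state(); T=np.array(s['tcp_rot']); p=np.array(s['position'])
    a=np.radians(jaw_deg); yv=np.array([np.cos(a),np.sin(a),0]); zv=np.array([0,0,-1.]); G=np.stack([np.cross(yv,zv),yv,zv],1)
    print('t',round(s['time_s'],2),'tcp',p.round(4),'j6',s['joint_positions'].round(1),'open',round(s['opening'],3),'F',np.round(s['force'],2))
    print('slide mm',(T.T@(np.array([x,y,z])-p)*1000).round(1),'twist',R.from_matrix(T.T@G).as_rotvec().round(4),'jaw',np.degrees(np.arctan2(T[1,1],T[0,1])).round(2))
E
python3 - <<'E'
from h import *
goal(.524,-.279,.16,-102)
grab('wrist','w1');grab('scene','scene1')
E
```

```text
t 2.15 tcp [ 0.4887 -0.2655  0.2155] j6 [-40.1  25.7  92.    0.2  63.1  65.7] open 0.998 F [-0.74  0.81 -0.91]
slide mm [38.2  3.7 55.1] twist [-0.0088  0.0107 -0.0688] jaw -105.95
```

View pics/w1.png

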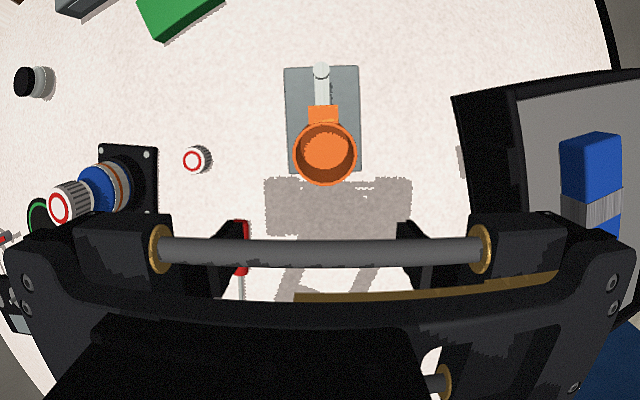

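The wrist view shows the cup mouth at (325,152), the eye at (323,114) and the post at (321,71), all close to vertical in the image. I'll compute their positions with the fisheye model.

```bash
cat >> h.py <<'E'
def fcloud(c):
    v,u=np.mgrid[0:400,0:640].astype(float); a=(u-c['cx'])/c['fx']; b=(v-c['cy'])/c['fy']; r=np.hypot(a,b)+1e-9
    th=np.minimum(r,1.5); d=c['depth']; k=np.tan(th)/r
    Pc=np.stack([a*k*d,-b*k*d,-d],-1)
    T=np.array(c['T_tool_cam']); Pt=Pc@T[:3,:3].T+T[:3,3]
    return Pt@c['tr'].T+c['tp']
def ray(c,u,v):
    a=(u-c['cx'])/c['fx']; b=(v-c['cy'])/c['fy']; r=np.hypot(a,b)+1e-9
    dc=np.array([a/r*np.sin(r),-b/r*np.sin(r),-np.cos(r)]); T=np.array(c['T_tool_cam'])
    return c['tr']@T[:3,3]+c['tp'], c['tr']@T[:3,:3]@dc
def atz(c,u,v,z):
    o,d=ray(c,u,v); return o+d*(z-o[2])/d[2]
E
python3 - <<'E'
from fit import *
c=load('w1');P=fcloud(c); x,y,z=P[...,0],P[...,1],P[...,2]; C=c['color'].astype(int)
o=(C[...,0]-C[...,2]>40)&(y<-.2)&(y>-.35)&(x>.45)&(x<.62)&(c['depth']>0)
q=P[o&(z>.108)]; print(len(q),np.percentile(q[:,2],[2,50,98]),q.min(0),q.max(0))
rim=q[q[:,0]<.545]; print('rim',circ(rim))
q2=P[o&(z>.05)]; lo=cv2.connectedComponentsWithStats(o.astype(np.uint8)); print(lo[2],lo[3])
e=q[q[:,0]>.555];print('eye',e.mean(0),e.min(0),e.max(0))
post=P[~o&(z>.078)&(z<.09)&(x>.58)&(x<.65)&(y>-.34)&(y<-.25)];print('post',post.mean(0),post.min(0),post.max(0),len(post))
f=P[~o&(z>.004)&(z<.012)&(x>.4)&(x<.68)&(y>-.37)&(y<-.2)&(abs(C[...,1]-C[...,2])<25)&(C[...,0]<C[...,1]-0)]
print(len(f),cv2.minAreaRect(f[:,:2].astype(np.float32)))
print(P[152,325],atz(c,325,152,.117))
g=P[(C[...,1]-C[...,0]>25)&(x>.4)&(y>.1)&(z<.03)]; print(len(g))
E
python3 -c "
import cv2;i=cv2.imread('pics/w1.png');cv2.imwrite('pics/w1z.png',cv2.resize(i[55:200,265:385],None,fx=4,fy=4))"
```

```text
5016 [0.11243538 0.30669809 0.31577468] [ 0.45009446 -0.34641774  0.10803691] [ 0.56458163 -0.2208494   0.31879359]
rim (array([ 0.91382351, -0.41751877,  0.42594981]), np.float64(0.005866524941794731))
[[     0      0    640    400 248456]
 [   292    104     66     82   3872]
 [   242    222      1      1      1]
 [   148    225     24     49    549]
 [   242    224      1      3      3]
 [   468    225     23     49    573]
 [   243    229      1      4      4]
 [   236    269      1      1      1]
 [   294    270    265     32   2378]
 [   438    364     14     31    163]] [[318.2675685  199.09864121]
 [324.03615702 147.87551653]
 [242.         222.        ]
 [157.29326047 248.53734062]
 [242.         225.        ]
 [481.51483421 248.41186736]
 [243.         230.5       ]
 [236.         269.        ]
 [430.90285955 290.11774601]
 [446.13496933 376.6809816 ]]
eye [ 0.55882032 -0.28518229  0.11590589] [ 0.55505724 -0.29943614  0.11352601] [ 0.56458163 -0.27335194  0.11797331]
post [ 0.59239274 -0.29473621  0.08262272] [ 0.58010026 -0.30342285  0.07806308] [ 0.60465641 -0.28553782  0.08697796] 358
3824 ((0.550002932548523, -0.2848275303840637), (0.08846785128116608, 0.12852750718593597), 76.57476043701172)
[ 0.51656369 -0.27771479  0.05774619] [ 0.52326469 -0.27903557  0.117     ]
113
```

View pics/w1z.png

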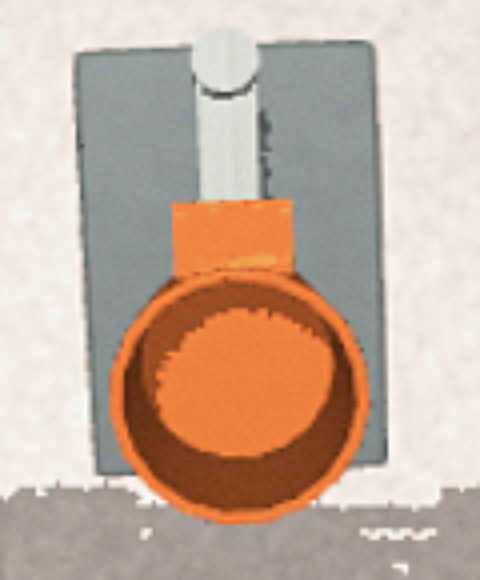

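Emit:
carry_out(
  grip=[1,1,1,1],
  slide=[
    [30,3,10],
    [12,0,10],
    [0,0,20],
    [0,0,0],
  ],
  twist=[
    [-0.009,0.011,-0.04],
    [0,0,0],
    [0,0,0],
    [0,0,0],
  ],
)

```text
time_s: 2.65
position: [0.5296, -0.2774, 0.1734]
tcp_rot: [[0.975, -0.222, -0.001], [-0.222, -0.975, 0.001], [-0.002, -0.001, -1.0]]
force: [-0.2, 0.6, 0.4]
opening: 0.997
```

```bash
python3 - <<'E'
from h import *
goal(.523,-.279,.07,-103.4)
E
```

```text
t 2.65 tcp [ 0.5296 -0.2774  0.1734] j6 [-38.3  31.5  88.8  -0.   59.7  64.5] open 0.997 F [-0.16  0.58  0.42]
slide mm [ -5.9   3.1 103.4] twist [-0.0006  0.0017  0.0104] jaw -102.8
```

Emit:
carry_out(
  grip=[1,1,1,1,1,1],
  slide=[
    [-7,3,10],
    [0,0,20],
    [0,0,20],
    [0,0,20],
    [0,0,20],
    [0,0,0],
  ],
  twist=[
    [0,0,0.01],
    [0,0,0],
    [0,0,0],
    [0,0,0],
    [0,0,0],
    [0,0,0],
  ],
)

```text
time_s: 3.25
position: [0.5184, -0.2781, 0.0817]
tcp_rot: [[0.973, -0.231, -0.003], [-0.231, -0.973, 0.001], [-0.003, -0.001, -1.0]]
force: [0.4, -0.2, 0.6]
opening: 0.999
```

```bash
python3 - <<'E'
from h import *
goal(.523,-.279,.07,-103.4)
grab('side','side2')
cv2.imwrite('pics/side2z.png',cv2.resize(cv2.imread('pics/side2.png')[260:400,280:440],None,fx=4,fy=4))
E
```

```text
t 3.25 tcp [ 0.5184 -0.2781  0.0817] j6 [-39.1  38.4  93.8  -0.1  48.   64.4] open 0.999 F [ 0.38 -0.21  0.55]
slide mm [ 4.7 -0.2 11.7] twist [-0.0005  0.0034  0.0005] jaw -103.37
```

View pics/side2z.png

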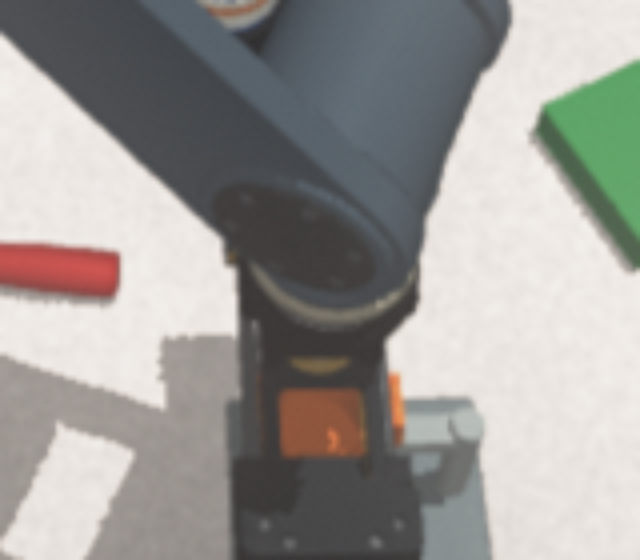

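The side view shows the cup between the fingers. I'll finish the descent and close.

Emit:
carry_out(
  grip=[1,1,0.4,0.1,-0.2,-0.2,-0.2,-0.2],
  slide=[
    [5,0,10],
    [0,0,3],
    [0,0,0],
    [0,0,0],
    [0,0,0],
    [0,0,0],
    [0,0,0],
    [0,0,0],
  ],
  twist=[
    [0,0.003,0],
    [0,0,0],
    [0,0,0],
    [0,0,0],
    [0,0,0],
    [0,0,0],
    [0,0,0],
    [0,0,0],
  ],
)

```text
time_s: 4.1
position: [0.5263, -0.2817, 0.0736]
tcp_rot: [[0.973, -0.231, 0.008], [-0.231, -0.973, -0.006], [0.009, 0.004, -1.0]]
force: [0.9, -0.3, -1.7]
opening: 0.642
```

Emit:
carry_out(
  grip=[-0.5,-0.5,-0.5,-0.5,-0.5,-0.5,-0.5,-0.5],
  slide=[
    [0,0,-8],
    [0,0,-10],
    [0,0,-12],
    [0,0,-12],
    [0,0,-15],
    [0,0,-20],
    [0,0,-20],
    [0,0,0],
  ],
  twist=[
    [0,0,0],
    [0,0,0],
    [0,0,0],
    [0,0,0],
    [0,0,0],
    [0,0,0],
    [0,0,0],
    [0,0,0],
  ],
)

```text
time_s: 4.9
position: [0.5257, -0.2815, 0.1804]
tcp_rot: [[0.973, -0.231, 0.01], [-0.231, -0.973, -0.008], [0.012, 0.006, -1.0]]
force: [0.3, -0.2, -0.6]
opening: 0.65
```

```bash
python3 - <<'E'
from h import *
goal(.538,.245,.24,-103.4)
grab('side','side3');grab('wrist','w3')
cv2.imwrite('pics/m3.png',np.vstack([cv2.imread('pics/side3.png')[200:400,200:600],cv2.imread('pics/w3.png')[50:250,120:520]]))
E
```

```text
t 4.9 tcp [ 0.5257 -0.2815  0.1804] j6 [-38.9  30.6  89.3   0.   59.3  64.5] open 0.65 F [ 0.35 -0.18 -0.63]
slide mm [-109.  -514.7  -63.8] twist [ 0.0057 -0.012   0.0007] jaw -103.36
```

View pics/m3.png

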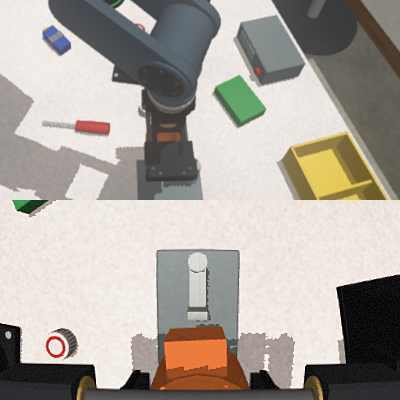

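The cup is held and clear: the hook at (198,315) in the wrist view is free. Next I raise it and carry it over to the mat.

Emit:
carry_out(
  grip=[-0.5,-0.5,-0.5,-0.5,-0.5,-0.5,-0.5,-0.5,-0.5,-0.5,-0.5,-0.5],
  slide=[
    [0,0,-25],
    [-2,-10,-25],
    [-5,-20,-20],
    [-8,-40,-5],
    [-10,-45,0],
    [-10,-45,0],
    [-10,-45,0],
    [-10,-45,0],
    [-10,-45,0],
    [-10,-45,0],
    [-10,-45,0],
    [-9,-40,0],
  ],
  twist=[
    [0.006,-0.012,0],
    [0,0,0],
    [0,0,0],
    [0,0,0],
    [0,0,0],
    [0,0,0],
    [0,0,0],
    [0,0,0],
    [0,0,0],
    [0,0,0],
    [0,0,0],
    [0,0,0],
  ],
)

```text
time_s: 6.2
position: [0.5252, 0.1661, 0.2447]
tcp_rot: [[0.969, -0.244, -0.031], [-0.244, -0.97, 0.012], [-0.033, -0.004, -0.999]]
force: [0.5, -0.6, -0.0]
opening: 0.644
```

```bash
python3 - <<'E'
from h import *
goal(.538,.245,.15,-103.4)
E
```

```text
t 6.2 tcp [0.5252 0.1661 0.2447] j6 [  5.4  23.6  90.3   0.9  67.8 109.2] open 0.644 F [ 0.46 -0.58 -0.  ]
slide mm [ -3.7 -79.2  95.2] twist [-0.0047  0.0328 -0.013 ] jaw -104.15
```

Emit:
carry_out(
  grip=[-0.5,-0.5,-0.5,-0.5,-0.5,-0.5],
  slide=[
    [0,-40,0],
    [0,-30,10],
    [0,-10,20],
    [0,0,25],
    [0,0,25],
    [0,0,0],
  ],
  twist=[
    [-0.005,0.03,-0.013],
    [0,0,0],
    [0,0,0],
    [0,0,0],
    [0,0,0],
    [0,0,0],
  ],
)

```text
time_s: 6.8
position: [0.5377, 0.2541, 0.1548]
tcp_rot: [[0.975, -0.221, -0.014], [-0.221, -0.975, -0.001], [-0.014, 0.005, -1.0]]
force: [-0.3, -0.0, -0.5]
opening: 0.647
```

```bash
python3 - <<'E'
from h import *
goal(.538,.245,.022,-103.4)
grab('side','side4');grab('scene','scene4');grab('wrist','w4')
cv2.imwrite('pics/m4.png',np.vstack([np.hstack([cv2.imread('pics/side4.png')[80:280,200:500],cv2.imread('pics/scene4.png')[100:300,250:550]]),cv2.imread('pics/w4.png')[0:400,20:620]]))
E
```

```text
t 6.8 tcp [0.5377 0.2541 0.1548] j6 [1.450e+01 3.300e+01 8.960e+01 1.000e-01 5.820e+01 1.171e+02] open 0.647 F [-0.3  -0.01 -0.53]
slide mm [  4.1   8.2 132.8] twist [0.0046 0.0135 0.0115] jaw -102.74
```

View pics/m4.png

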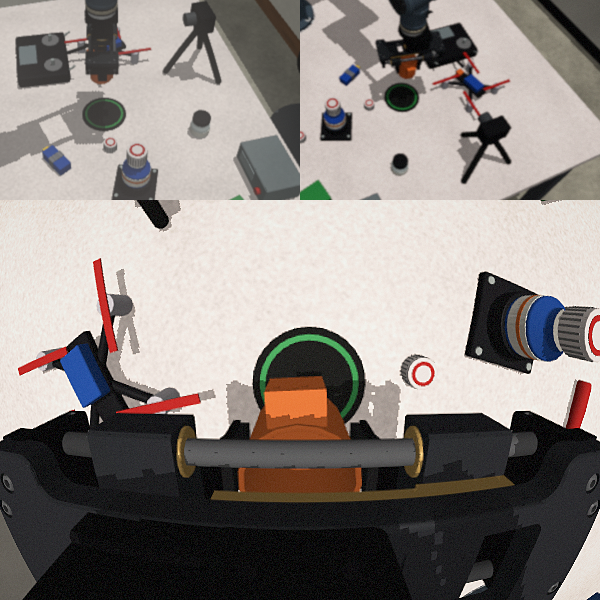

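```bash
python3 - <<'E'
from fit import *
c=load('w4');P=fcloud(c);C=c['color'].astype(int)
m=(C[...,1]-C[...,0]>25)&(C[...,1]-C[...,2]>25)&(c['depth']>0); 
g=P[m&(P[...,2]<.03)&(P[...,1]>.1)&(P[...,1]<.36)&(P[...,0]<.7)&(P[...,0]>.4)]; print('ring w',circ(g),np.median(g[:,2]))
vs,us=np.nonzero(m[150:240,260:400]); print(circ(np.array([atz(c,u+260,v+150,.004) for u,v in zip(us,vs)])[:,:3]))
for t in ['scene4','side4']:
    c=load(t);P=cloud(c); x,y,z=P[...,0],P[...,1],P[...,2]; C=c['color'].astype(int)
    cp=P[(x>.5)&(x<.6)&(y>-.04)&(y<.04)&(z>.143)&(z<.153)]
    print(t,'cap',len(cp),np.median(cp,0).round(4),(cp.min(0)+cp.max(0))/2)
    red=P[(C[...,0]-C[...,1]>60)&(x>.5)&(x<.6)&(y>-.04)&(y<.04)&(z>.14)&(z<.155)]; print('red',len(red),circ(red))
    ns=P[(x>.5)&(x<.6)&(y>-.04)&(y<.04)&(z>.116)&(z<.142)]; print('side',len(ns),circ(ns,.0225))
    gr=P[(C[...,1]-C[...,0]>25)&(C[...,1]-C[...,2]>25)&(y>.1)&(y<.36)&(x<.7)&(x>.4)&(z<.02)]
    print('ring',len(gr),circ(gr),np.median(gr[:,2]))
E
```

```text
ring w (array([0.53609485, 0.24571356, 0.04914267]), np.float64(0.0016864396952175485)) 0.005211117719936459
(array([0.53529451, 0.2458978 , 0.04930819]), np.float64(0.0016567951949658783))
scene4 cap 157 [ 0.5608 -0.0013  0.1472] [ 0.56019256 -0.00080429  0.14786155]
red 37 (array([ 0.55939204, -0.00204743,  0.0142886 ]), np.float64(0.0013503331624941286))
side 74 (array([ 5.59024985e-01, -2.42146334e-04]), np.float64(0.0007003244148544208))
ring 129 (array([0.5380931 , 0.24369034, 0.04886987]), np.float64(0.002212244486544969)) 0.0035770136021915366
side4 cap 273 [ 0.5569 -0.0032  0.1472] [ 0.55745022 -0.00137343  0.14772857]
red 47 (array([0.5589733 , 0.00082574, 0.01454564]), np.float64(0.0008383787292760307))
side 144 (array([ 0.55753017, -0.00073398]), np.float64(0.0008218193443302705))
ring 103 (array([0.53670295, 0.24639146, 0.04952116]), np.float64(0.0019347334590524169)) 0.0036078681757909514
```

Emit:
carry_out(
  grip=[-0.5,-0.5,-0.5,-0.5,-0.5,-0.5],
  slide=[
    [5,8,20],
    [0,0,30],
    [0,0,30],
    [0,0,20],
    [0,0,8],
    [0,0,0],
  ],
  twist=[
    [0.005,0.013,0.01],
    [0,0,0],
    [0,0,0],
    [0,0,0],
    [0,0,0],
    [0,0,0],
  ],
)

```text
time_s: 7.55
position: [0.5572, 0.2465, 0.0598]
tcp_rot: [[0.972, -0.234, 0.034], [-0.234, -0.972, 0.009], [0.031, -0.016, -0.999]]
force: [-0.6, -0.6, -0.3]
opening: 0.647
```

```bash
python3 - <<'E'
from h import *
goal(.5385,.245,.023,-103.4)
E
```

```text
t 7.55 tcp [0.5572 0.2465 0.0598] j6 [ 13.4  40.9  93.    0.   44.1 116.9] open 0.647 F [-0.6  -0.61 -0.27]
slide mm [-19.    6.4  36.1] twist [-0.0163 -0.0314 -0.0026] jaw -103.53
```

Emit:
carry_out(
  grip=[-0.5,-0.5,-0.5,-0.5],
  slide=[
    [-18,6,0],
    [0,0,0],
    [0,0,8],
    [0,0,0],
  ],
  twist=[
    [-0.016,-0.031,0],
    [0,0,0],
    [0,0,0],
    [0,0,0],
  ],
)

```text
time_s: 7.95
position: [0.5395, 0.2454, 0.0554]
tcp_rot: [[0.972, -0.234, 0.005], [-0.234, -0.972, 0.002], [0.005, -0.003, -1.0]]
force: [0.6, -0.0, -0.9]
opening: 0.641
```

```bash
python3 - <<'E'
from h import *
goal(.5385,.245,.023,-103.4)
E
```

```text
t 7.95 tcp [0.5395 0.2454 0.0554] j6 [ 13.7  40.9  94.2   0.   44.6 117.2] open 0.641 F [ 0.63 -0.04 -0.89]
slide mm [-1.1  0.7 32.4] twist [-0.0028 -0.0049 -0.0027] jaw -103.55
```

Emit:
carry_out(
  grip=[-0.5,-0.5,-0.5,-0.5,-0.5],
  slide=[
    [0,0,8],
    [0,0,8],
    [0,0,7],
    [0,0,3],
    [0,0,0],
  ],
  twist=[
    [-0.003,-0.007,0],
    [0,-0.003,0],
    [0,-0.002,0],
    [0,0,0],
    [0,0,0],
  ],
)

```text
time_s: 8.45
position: [0.5402, 0.2456, 0.027]
tcp_rot: [[0.972, -0.234, -0.007], [-0.234, -0.972, 0.002], [-0.007, 0.0, -1.0]]
force: [0.8, -0.3, 0.0]
opening: 0.645
```

```bash
python3 - <<'E'
from h import *
goal(.5385,.245,.023,-103.4)
grab('side','side5');grab('scene','scene5')
cv2.imwrite('pics/m5.png',np.hstack([cv2.resize(cv2.imread('pics/side5.png')[120:240,250:350],None,fx=4,fy=4),cv2.resize(cv2.imread('pics/scene5.png')[140:260,310:410],None,fx=4,fy=4)]))
E
```

```text
t 8.45 tcp [0.5402 0.2456 0.027 ] j6 [ 13.6  43.7  94.1   0.3  42.6 116.9] open 0.645 F [ 0.78 -0.32  0.04]
slide mm [-1.5  1.   4. ] twist [ 0.      0.0072 -0.0026] jaw -103.55
```

View pics/m5.png

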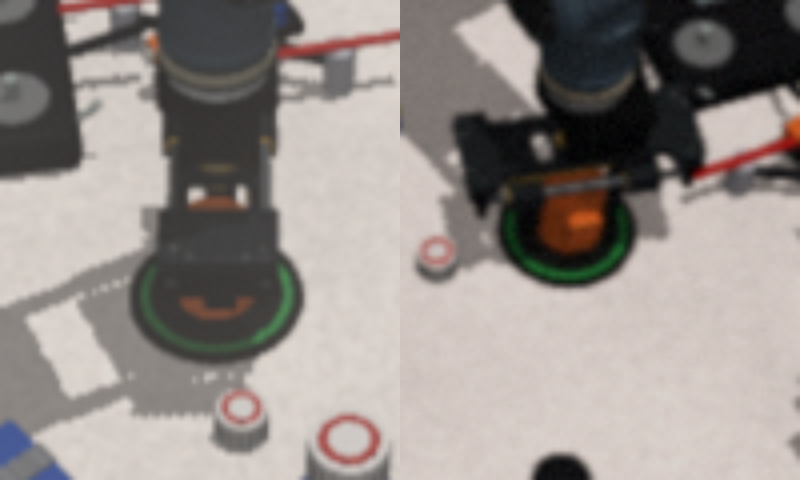

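The cup sits centred just above the mat in both views. I'll lower it slowly and watch the force.

Emit:
carry_out(
  grip=[-0.5,-0.5],
  slide=[
    [0,0,3],
    [0,0,2],
  ],
  twist=[
    [0,0.006,0],
    [0,0,0],
  ],
)

```text
time_s: 8.75
position: [0.5413, 0.2458, 0.0236]
tcp_rot: [[0.972, -0.234, 0.002], [-0.234, -0.972, 0.0], [0.002, -0.001, -1.0]]
force: [-1.6, -1.4, 12.2]
opening: 0.643
```

Emit:
carry_out(
  grip=[-0.5,-0.5],
  slide=[
    [0,0,2],
    [0,0,1],
  ],
  twist=[
    [0,0,0],
    [0,0,0],
  ],
)

```text
time_s: 8.95
position: [0.5412, 0.2458, 0.0238]
tcp_rot: [[0.972, -0.234, 0.002], [-0.234, -0.972, 0.0], [0.002, -0.001, -1.0]]
force: [-1.5, -0.8, 3.2]
opening: 0.645
```

Contact at TCP z = 0.0236, with the force up to 12 N and then 3 N. Now I release slowly.

Emit:
carry_out(
  grip=[0.35,0.5,0.7,1,1,1],
  slide=[
    [0,0,0],
    [0,0,0],
    [0,0,0],
    [0,0,0],
    [0,0,0],
    [0,0,0],
  ],
  twist=[
    [0,0,0],
    [0,0,0],
    [0,0,0],
    [0,0,0],
    [0,0,0],
    [0,0,0],
  ],
)

```text
time_s: 9.55
position: [0.5418, 0.246, 0.0241]
tcp_rot: [[0.972, -0.233, 0.004], [-0.233, -0.972, 0.001], [0.004, -0.002, -1.0]]
force: [-0.9, 0.6, 0.1]
opening: 0.976
```

Emit:
carry_out(
  grip=[1,1,1,1,1,1],
  slide=[
    [0,0,-8],
    [0,0,-20],
    [0,0,-20],
    [0,0,-30],
    [0,0,-40],
    [0,0,-40],
  ],
  twist=[
    [0,0,0],
    [0,0,0],
    [0,0,0],
    [0,0,0],
    [0,0,0],
    [0,0,0],
  ],
)

```text
time_s: 10.15
position: [0.5368, 0.2446, 0.1824]
tcp_rot: [[0.972, -0.234, -0.011], [-0.234, -0.972, -0.003], [-0.01, 0.006, -1.0]]
force: [0.0, 0.2, 0.1]
opening: 0.999
```

```bash
python3 - <<'E'
from h import *
goal(.5585,-.001,.2,-103.4)
grab('side','side6');grab('scene','scene6');grab('wrist','w6')
cv2.imwrite('pics/m6.png',np.vstack([np.hstack([cv2.imread('pics/side6.png')[80:280,200:500],cv2.imread('pics/scene6.png')[100:300,250:550]]),cv2.imread('pics/w6.png')[0:400,20:620]]))
E
```

```text
t 10.15 tcp [0.5368 0.2446 0.1824] j6 [ 13.7  30.5  89.1  -0.   61.1 117.2] open 0.999 F [0.02 0.21 0.13]
slide mm [ 78.3 233.8 -17.1] twist [ 0.0056  0.0104 -0.0022] jaw -103.53
```

View pics/m6.png

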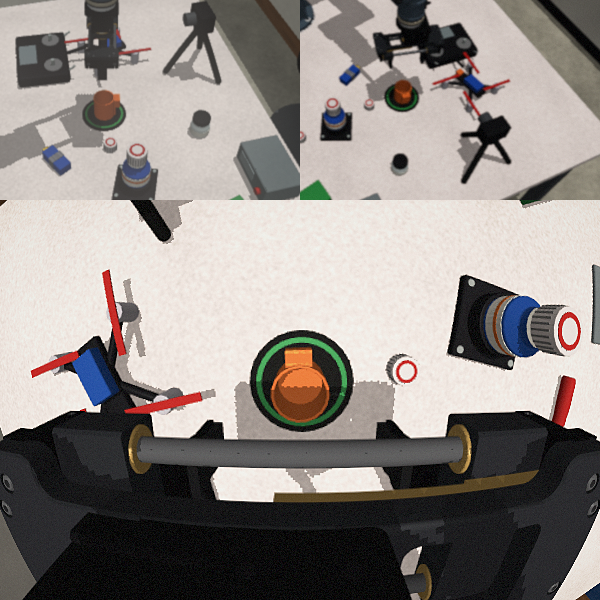

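The cup stands upright in the middle of the mat, with its mouth at (300,395) in the lower picture and the fingers clear. Now to the bottle.

Emit:
carry_out(
  grip=[1,1,1,1,1,1,1,1],
  slide=[
    [6,15,-20],
    [10,35,-15],
    [12,38,0],
    [12,38,0],
    [12,38,0],
    [12,38,0],
    [10,20,0],
    [0,0,0],
  ],
  twist=[
    [0.006,0.01,0],
    [0,0,0],
    [0,0,0],
    [0,0,0],
    [0,0,0],
    [0,0,0],
    [0,0,0],
    [0,0,0],
  ],
)

```text
time_s: 11.1
position: [0.5536, 0.0051, 0.2124]
tcp_rot: [[0.973, -0.23, -0.007], [-0.23, -0.973, 0.003], [-0.008, -0.001, -1.0]]
force: [-0.2, 1.1, -0.3]
opening: 1.0
```

```bash
python3 - <<'E'
from h import *
goal(.5585,-.001,.2,-103.4)
grab('wrist','w7')
E
```

```text
t 11.1 tcp [0.5536 0.0051 0.2124] j6 [-11.1  25.6  92.7   0.1  62.1  92.1] open 1.0 F [-0.17  1.07 -0.34]
slide mm [ 6.3  4.9 12.4] twist [-0.0012  0.0079  0.0023] jaw -103.27
```

View pics/w7.png

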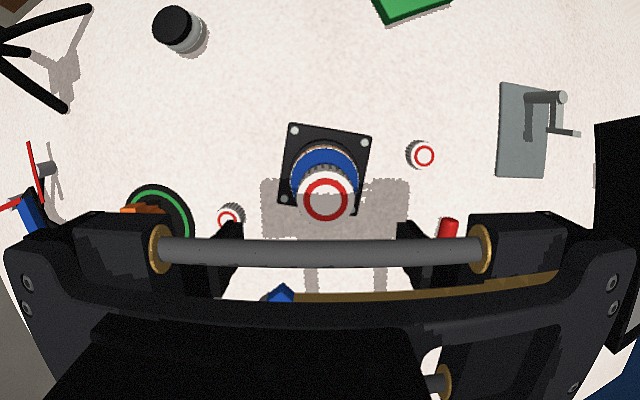

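```bash
python3 - <<'E'
from fit import *
c=load('w7');C=c['color'].astype(int);P=fcloud(c)
sub=(C[...,0]-C[...,1]>70)&(C[...,0]-C[...,2]>70); sub[:, :295]=0; sub[:,355:]=0; sub[:170]=0; sub[228:]=0
vs,us=np.nonzero(sub); q=np.array([atz(c,u,v,.147) for u,v in zip(us,vs)]); print(len(q),circ(q),'z',np.median(P[sub],0))
E
```

```text
688 (array([5.57023660e-01, 2.48053823e-04, 1.47439015e-02]), np.float64(0.001134711965540574)) z [ 5.59699760e-01 -1.91086246e-04  1.49014298e-01]
```

Emit:
carry_out(
  grip=[1,1,1,1,1],
  slide=[
    [6,4,8],
    [0,0,15],
    [0,0,12],
    [0,0,0],
    [0,0,0],
  ],
  twist=[
    [-0.001,0.008,0],
    [0,0,0],
    [0,0,0],
    [0,0,0],
    [0,0,0],
  ],
)

```text
time_s: 11.65
position: [0.5552, 0.0061, 0.1722]
tcp_rot: [[0.975, -0.223, -0.007], [-0.223, -0.975, 0.003], [-0.007, -0.002, -1.0]]
force: [-0.0, 0.4, 0.5]
opening: 1.002
```

```bash
python3 - <<'E'
from h import *
goal(.558,0,.116,-103.4)
E
```

```text
t 11.65 tcp [0.5552 0.0061 0.1722] j6 [-11.   28.8  94.8   0.1  56.8  91.9] open 1.002 F [-0.    0.39  0.46]
slide mm [ 4.5  5.4 56.2] twist [-0.0016  0.0072  0.009 ] jaw -102.88
```

Emit:
carry_out(
  grip=[1,1,1,1,1],
  slide=[
    [4,6,10],
    [1,2,12],
    [0,0,12],
    [0,0,8],
    [0,0,0],
  ],
  twist=[
    [-0.001,0.009,0.009],
    [0,0,0],
    [0,0,0],
    [0,0,0],
    [0,0,0],
  ],
)

```text
time_s: 12.15
position: [0.559, -0.0004, 0.1286]
tcp_rot: [[0.974, -0.228, 0.004], [-0.228, -0.974, 0.0], [0.004, -0.001, -1.0]]
force: [0.3, 0.5, -0.6]
opening: 0.998
```

```bash
python3 - <<'E'
from h import *
goal(.558,0,.116,-103.4)
E
```

```text
t 12.15 tcp [ 5.590e-01 -4.000e-04  1.286e-01] j6 [-11.5  32.5  96.8   0.1  50.5  91.6] open 0.998 F [ 0.26  0.48 -0.63]
slide mm [-1.1 -0.2 12.6] twist [-0.0013 -0.0036  0.0038] jaw -103.18
```

Emit:
carry_out(
  grip=[1,1,1,1],
  slide=[
    [-1,0,6],
    [0,0,5],
    [0,0,2],
    [0,0,0],
  ],
  twist=[
    [-0.001,-0.004,0],
    [0,0,0],
    [0,0,0],
    [0,0,0],
  ],
)

```text
time_s: 12.55
position: [0.5584, 0.0, 0.1147]
tcp_rot: [[0.974, -0.228, 0.0], [-0.228, -0.974, 0.0], [-0.0, -0.0, -1.0]]
force: [-0.0, 0.1, -0.6]
opening: 1.002
```

```bash
python3 - <<'E'
from h import *
goal(.558,0,.116,-103.4)
grab('side','side8')
cv2.imwrite('pics/side8z.png',cv2.resize(cv2.imread('pics/side8.png')[180:290,280:400],None,fx=5,fy=5))
E
```

```text
t 12.55 tcp [0.5584 0.     0.1147] j6 [-11.5  33.7  97.3   0.   49.   91.7] open 1.002 F [-0.04  0.13 -0.65]
slide mm [-0.4  0.1 -1.3] twist [-0.0003  0.0001  0.0042] jaw -103.16
```

View pics/side8z.png

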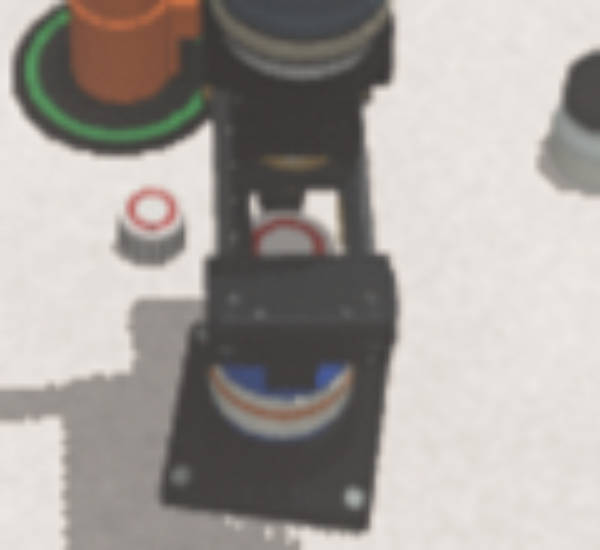

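The side view shows the cap between the fingers. Closing.

Emit:
carry_out(
  grip=[0.4,0.1,-0.2,-0.6,-1,-1,-1,-1],
  slide=[
    [0,0,0],
    [0,0,0],
    [0,0,0],
    [0,0,0],
    [0,0,0],
    [0,0,0],
    [0,0,0],
    [0,0,0],
  ],
  twist=[
    [0,0,0],
    [0,0,0],
    [0,0,0],
    [0,0,0],
    [0,0,0],
    [0,0,0],
    [0,0,0],
    [0,0,0],
  ],
)

```text
time_s: 13.4
position: [0.5591, -0.0006, 0.116]
tcp_rot: [[0.974, -0.227, 0.002], [-0.227, -0.974, -0.001], [0.002, 0.0, -1.0]]
force: [0.5, 0.2, -0.2]
opening: 0.513
```

Emit:
carry_out(
  grip=[-1,-1,-1],
  slide=[
    [0,0,2],
    [0,0,2],
    [0,0,2],
  ],
  twist=[
    [0,0,0],
    [0,0,0],
    [0,0,0],
  ],
)

```text
time_s: 13.7
position: [0.5592, -0.0006, 0.1132]
tcp_rot: [[0.974, -0.227, 0.003], [-0.227, -0.974, -0.001], [0.003, 0.0, -1.0]]
force: [-3.5, 0.5, 9.5]
opening: 0.511
```

Emit:
carry_out(
  grip=[-1,-1,-1],
  slide=[
    [0,0,3],
    [0,0,3],
    [0,0,3],
  ],
  twist=[
    [0,0,0],
    [0,0,0],
    [0,0,0],
  ],
)

```text
time_s: 14.0
position: [0.5593, -0.0006, 0.1092]
tcp_rot: [[0.974, -0.227, 0.005], [-0.227, -0.974, -0.002], [0.005, 0.001, -1.0]]
force: [-5.9, 0.3, 23.0]
opening: 0.509
```

Emit:
carry_out(
  grip=[-1,-1],
  slide=[
    [0,0,2],
    [0,0,2],
  ],
  twist=[
    [0,0,0],
    [0,0,0],
  ],
)

```text
time_s: 14.2
position: [0.5593, -0.0006, 0.1094]
tcp_rot: [[0.974, -0.226, 0.006], [-0.226, -0.974, -0.003], [0.007, 0.001, -1.0]]
force: [-3.5, -0.5, 13.6]
opening: 0.506
```

Emit:
carry_out(
  grip=[-1,-1,-1,-1,-1,-1],
  slide=[
    [0,0,1.7],
    [0,0,1.7],
    [0,0,1.7],
    [0,0,1.7],
    [0,0,1.7],
    [0,0,1.7],
  ],
  twist=[
    [0,-0.003,-0.08],
    [0,-0.003,-0.08],
    [0,0,-0.08],
    [0,0,-0.08],
    [0,0,-0.08],
    [0,0,-0.08],
  ],
)

```text
time_s: 14.8
position: [0.5598, 0.0007, 0.1106]
tcp_rot: [[0.964, 0.265, 0.006], [0.265, -0.964, -0.001], [0.005, 0.002, -1.0]]
force: [-3.4, 0.7, 11.7]
opening: 0.513
```

```bash
python3 - <<'E'
from h import *
goal(.559,-0.0005,.110,-33.2)
print(bot.read_state()['moment'])
E
```

```text
t 14.8 tcp [0.5598 0.0007 0.1106] j6 [-11.4  34.1  97.5   0.   48.1  63.2] open 0.513 F [-3.37  0.73 11.69]
slide mm [-1.1  0.9  0.6] twist [ 0.0039 -0.0041 -0.7228] jaw -74.61
[ 0.1190598   0.73209021 -0.04843196]
```

Emit:
carry_out(
  grip=[-1,-1,-1,-1,-1,-1,-1,-1,-1],
  slide=[
    [-0.5,0.5,2],
    [-0.5,0,2],
    [0,0,2],
    [0,0,2],
    [0,0,2],
    [0,0,2],
    [0,0,2],
    [0,0,2],
    [0,0,2],
  ],
  twist=[
    [0,-0.003,-0.08],
    [0,-0.002,-0.08],
    [0,0,-0.08],
    [0,0,-0.08],
    [0,0,-0.08],
    [0,0,-0.08],
    [0,0,-0.08],
    [0,0,-0.08],
    [0,0,-0.06],
  ],
)

```text
time_s: 15.7
position: [0.5591, 0.0017, 0.1097]
tcp_rot: [[0.544, 0.839, 0.007], [0.839, -0.544, -0.002], [0.003, 0.007, -1.0]]
force: [-4.5, -0.3, 13.1]
opening: 0.509
```

```bash
python3 - <<'E'
from h import *
goal(.559,-0.0005,.110,-33.2)
print(bot.read_state()['moment'])
E
```

```text
t 15.7 tcp [0.5591 0.0017 0.1097] j6 [-11.3  34.1  97.7  -0.   47.8  21.7] open 0.509 F [-4.48 -0.28 13.05]
slide mm [-1.9  1.  -0.3] twist [ 0.0068 -0.0026  0.0048] jaw -32.93
[-0.18145823  0.79609898 -0.09972107]
```

Turned 70° while pressed 6 mm. I'll lift slowly and watch the force.

Emit:
carry_out(
  grip=[-1,-1,-1,-1],
  slide=[
    [0,0,0],
    [0,0,-2],
    [0,0,-3],
    [0,0,-3],
  ],
  twist=[
    [0.003,-0.001,0],
    [0,0,0],
    [0,0,0],
    [0,0,0],
  ],
)

```text
time_s: 16.1
position: [0.559, 0.0016, 0.1218]
tcp_rot: [[0.543, 0.84, 0.006], [0.84, -0.543, -0.001], [0.002, 0.006, -1.0]]
force: [-0.3, -1.0, -0.2]
opening: 0.511
```

Emit:
carry_out(
  grip=[-1,-1,-1],
  slide=[
    [0,0,-4],
    [0,0,-4],
    [0,0,-4],
  ],
  twist=[
    [0,0,0],
    [0,0,0],
    [0,0,0],
  ],
)

```text
time_s: 16.4
position: [0.5587, 0.002, 0.1338]
tcp_rot: [[0.543, 0.84, 0.005], [0.84, -0.543, -0.001], [0.002, 0.004, -1.0]]
force: [0.1, -0.3, -1.2]
opening: 0.509
```

Emit:
carry_out(
  grip=[-1,-1,-1,-1,-1,-1,-1,-1],
  slide=[
    [0,0,-6],
    [0,0,-8],
    [0,0,-10],
    [0,0,-10],
    [0,0,-10],
    [0,0,-8],
    [0,0,-4],
    [0,0,0],
  ],
  twist=[
    [0,0,0],
    [0,0,0],
    [0,0,0],
    [0,0,0],
    [0,0,0],
    [0,0,0],
    [0,0,0],
    [0,0,0],
  ],
)

```text
time_s: 17.2
position: [0.5593, 0.0022, 0.1962]
tcp_rot: [[0.543, 0.84, 0.008], [0.84, -0.543, -0.001], [0.004, 0.007, -1.0]]
force: [-0.1, 0.7, -0.3]
opening: 0.512
```

```bash
python3 - <<'E'
from h import *
goal(.5585,0.0,.195,-33.2)
grab('side','side9');grab('scene','scene9');grab('wrist','w9')
a=cv2.resize(cv2.imread('pics/side9.png')[120:300,230:430],None,fx=2,fy=2);b=cv2.resize(cv2.imread('pics/scene9.png')[130:310,240:440],None,fx=2,fy=2)
cv2.imwrite('pics/m9.png',np.hstack([a,b]))
E
```

```text
t 17.2 tcp [0.5593 0.0022 0.1962] j6 [-11.2  26.9  93.6   0.1  59.1  21.6] open 0.512 F [-0.07  0.69 -0.35]
slide mm [-2.2  0.5  1.2] twist [ 0.0071 -0.0037  0.0054] jaw -32.89
```

View pics/m9.png

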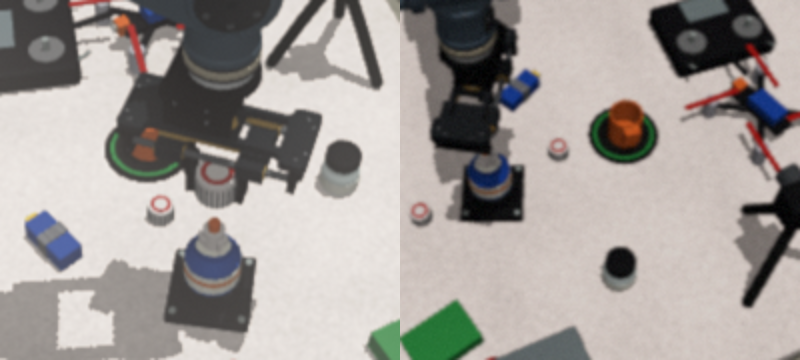

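View pics/w9.png

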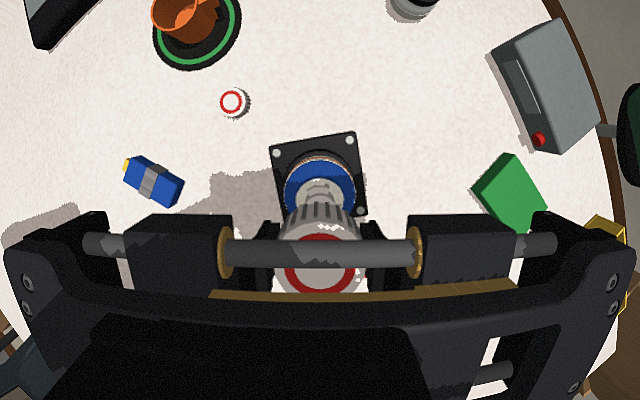

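The cap is in the fingers with its rim clear above the neck, and the orange plunger is exposed at (214,226) in the left picture. The cup stands on the mat at (625,125) in the right picture. I'll settle, check and hand in.

Emit:
carry_out(
  grip=[-1,-1,-1,-1,-1],
  slide=[
    [0,0,0],
    [0,0,0],
    [0,0,0],
    [0,0,0],
    [0,0,0],
  ],
  twist=[
    [0,0,0],
    [0,0,0],
    [0,0,0],
    [0,0,0],
    [0,0,0],
  ],
)

```text
time_s: 17.85
position: [0.5574, 0.0024, 0.1932]
tcp_rot: [[0.543, 0.84, 0.002], [0.84, -0.543, 0.0], [0.001, 0.001, -1.0]]
force: [-0.7, 0.1, -0.4]
opening: 0.51
```

```bash
python3 - <<'E'
from fit import *
goal(.5585,0.0,.195,-33.2); print(bot.read_state()['qvel'].round(2))
c=load('scene9');P=cloud(c); x,y,z=P[...,0],P[...,1],P[...,2];C=c['color'].astype(int)
q=P[(C[...,0]-C[...,2]>40)&(abs(x-.537)<.05)&(abs(y-.245)<.05)&(z>.01)&(z<.1)]; print('cup',circ(q[q[:,2]<.06],.028),q[:,2].max())
c=load('side9');P=cloud(c); x,y,z=P[...,0],P[...,1],P[...,2];C=c['color'].astype(int)
m=(abs(x-.5585)<.03)&(abs(y)<.03)&(C.min(-1)>90)
q=P[m&(z>.15)]; print('cap z',np.percentile(q[:,2],[2,98]),len(q),np.median(q,0))
r=P[(abs(x-.5585)<.04)&(abs(y)<.04)&(C[...,0]-C[...,1]>60)&(z>.17)]; print('red',len(r),np.median(r,0) if len(r) else '')
n=P[(abs(x-.5585)<.03)&(abs(y)<.03)&(z<.15)]; print('neck top',n[:,2].max())
E
```

```text
t 17.85 tcp [0.5574 0.0024 0.1932] j6 [-11.3  27.1  93.7   0.   59.   21.6] open 0.51 F [-0.73  0.12 -0.44]
slide mm [-1.4  2.3 -1.8] twist [ 0.0011 -0.0012  0.0052] jaw -32.9
[ 0.05  0.2   0.06  0.08  0.02 -0.01]
cup (array([0.54317159, 0.24705213]), np.float64(0.002746116576208351)) 0.07051354205640559
cap z [0.19568837 0.40109241] 535 [ 0.55224975 -0.01772018  0.2271464 ]
red 3 [ 0.57361539 -0.00067107  0.227302  ]
neck top 0.14715195275545734
```

```bash
python3 -c "
from rig import bot
print(bot.hand_in())"
```

```text
the job is handed in; nothing more can be done
None
```

The job is done and handed in at 17.9 s of robot time; `hand_in()` gives no verdict, so the figures below are my own checks.

**Cup:** I lifted it off the hook, set it on the mat with a light contact (about 12 N at most) and released it. It measured about 6 mm from the mat centre, and it looked upright in every camera view.

**Cap:** I pressed it to the bottom of its travel on the collar (force peaked at 23 N) and eased it to about 6 mm. I then turned it 70° anticlockwise while pressed and lifted it straight up with no resistance.

**Last checks:**
- The cap is held at an opening matching its 45 mm width, with the tool level to about 0.002 rad and about 3 mm off the bottle axis.
- The rim is about 6 cm above the neck: 58 mm worked out from the tool height, and about 64 mm from the camera, which is a rough reading.
- The arm was practically still, and the pictures show the plunger exposed.
- The bystanders look undisturbed in the last pictures, but I did not re-measure their positions.

**Disagreements:**
- The camera reported a top of 0.147 m at the neck instead of the stated 0.132 m. I took this to be the plunger standing up out of the neck.
- The tool drifted 19 mm sideways while lowering the cup; I corrected this before the cup touched the mat.

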